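# Line up the press dies by diameter

### The job

Line up the four black press dies on the four white pads of the die rail in order of diameter: the narrowest on the pad next to the small grey case vice, then wider and wider to the widest at the far end of the row. Stand each die upright and centred on its pad, and leave the glass parts jar standing.

Things in the scene. Friction and masses are not known exactly. Their poses are not given: they have to be found in the camera images.
- die_22: the narrowest of the four black plastic press dies: a plain upright solid cylinder 22 mm in diameter and 30 mm high, with a lighter grey disc and a small bright steel insert on its top face. Loose, weighs under 120 g, starts upright on the green mat (2 mm thick). Origin at the centre of its underside, z up its axis. Height does not follow diameter.
- die_32: the second narrowest of the four black plastic press dies: a plain upright solid cylinder 32 mm in diameter and 24 mm high, with a lighter grey disc and a small bright steel insert on its top face. Loose, weighs under 120 g, starts upright on the green mat (2 mm thick). Origin at the centre of its underside, z up its axis. Height does not follow diameter.
- die_43: the second widest of the four black plastic press dies: a plain upright solid cylinder 43 mm in diameter and 34 mm high, with a lighter grey disc and a small bright steel insert on its top face. Loose, weighs under 120 g, starts upright on the green mat (2 mm thick). Origin at the centre of its underside, z up its axis. Height does not follow diameter.
- die_54: the widest of the four black plastic press dies: a plain upright solid cylinder 54 mm in diameter and 27 mm high, with a lighter grey disc and a small bright steel insert on its top face. Loose, weighs under 120 g, starts upright on the green mat (2 mm thick). Origin at the centre of its underside, z up its axis. Height does not follow diameter.
- pad_a: round white pad, 62 mm in diameter and 3 mm thick, with a black dot at its centre; the first of four identical pads in a straight row at 80 mm spacing (counted from the left, +y, as the robot sees it). Fixed on a flat dark steel rail 74 mm wide and 4 mm thick, so its top is 7 mm above the bench. The whole row may be nearer to or farther from the robot than the mat. Origin at the centre of the pad's underside; y points along the row (from pad_d to pad_a), x across it.
- pad_b: round white pad, 62 mm in diameter and 3 mm thick, with a black dot at its centre; the second of four identical pads in a straight row at 80 mm spacing (counted from the left, +y, as the robot sees it). Fixed on a flat dark steel rail 74 mm wide and 4 mm thick, so its top is 7 mm above the bench. The whole row may be nearer to or farther from the robot than the mat. Origin at the centre of the pad's underside; y points along the row (from pad_d to pad_a), x across it.
- pad_c: round white pad, 62 mm in diameter and 3 mm thick, with a black dot at its centre; the third of four identical pads in a straight row at 80 mm spacing (counted from the left, +y, as the robot sees it). Fixed on a flat dark steel rail 74 mm wide and 4 mm thick, so its top is 7 mm above the bench. The whole row may be nearer to or farther from the robot than the mat. Origin at the centre of the pad's underside; y points along the row (from pad_d to pad_a), x across it.
- pad_d: round white pad, 62 mm in diameter and 3 mm thick, with a black dot at its centre; the fourth of four identical pads in a straight row at 80 mm spacing (counted from the left, +y, as the robot sees it). Fixed on a flat dark steel rail 74 mm wide and 4 mm thick, so its top is 7 mm above the bench. The whole row may be nearer to or farther from the robot than the mat. Origin at the centre of the pad's underside; y points along the row (from pad_d to pad_a), x across it.
- vice: small grey case vice, 62 mm square and 36 mm high, with two jaws and one red knob; fixed on the bench in line with the row of pads, 87 mm beyond the centre of either the leftmost or the rightmost pad (at the other end stands a blue round block with four oil pots, 24 mm high). Origin at the centre of its underside.
- jar: clear glass parts jar with an aluminium cap, 36 mm in diameter and 40 mm high, loose, standing among the dies, as does a blue rubber dust blower (42 mm in diameter, 56 mm high). On the mat the centres of neighbouring things are at least 60 mm apart, and they stand in two rows along the mat, staggered. Origin at the centre of its underside, z up.

How it is judged:
At the end, for the whole second after the job is handed in: Counted from the pad next to the vice, the four pads carry the dies of 22, 32, 43 and 54 mm diameter in that order; each stands upright (within 0.12 rad) and flat on its pad, its centre within 12 mm of the pad's centre, released and at rest; the glass jar stands upright (((horizontal distance between vice and pad_a below 0.15 m and horizontal distance between die_22 and pad_a below 0.012 m and z of die_22 in the frame of pad_a below 0.006 m and horizontal distance between die_32 and pad_b below 0.012 m and z of die_32 in the frame of pad_b below 0.006 m and horizontal distance between die_43 and pad_c below 0.012 m and z of die_43 in the frame of pad_c below 0.006 m and horizontal distance between die_54 and pad_d below 0.012 m and z of die_54 in the frame of pad_d below 0.006 m) or (horizontal distance between vice and pad_d below 0.15 m and horizontal distance between die_22 and pad_d below 0.012 m and z of die_22 in the frame of pad_d below 0.006 m and horizontal distance between die_32 and pad_c below 0.012 m and z of die_32 in the frame of pad_c below 0.006 m and horizontal distance between die_43 and pad_b below 0.012 m and z of die_43 in the frame of pad_b below 0.006 m and horizontal distance between die_54 and pad_a below 0.012 m and z of die_54 in the frame of pad_a below 0.006 m)) and angle between each of die_22, die_32, die_43, die_54's own z axis and vertical below 0.12 rad and linear speed of each of die_22, die_32, die_43, die_54 below 0.02 m/s and angular speed of each of die_22, die_32, die_43, die_54 below 0.2 rad/s and contact force between each of die_22, die_32, die_43, die_54 and the fingers below 0.05 N and angle between jar's own z axis and vertical below 0.15 rad); the robot touches nothing.
It fails at once if the glass parts jar is knocked over (angle between jar's own z axis and vertical above 0.6 rad).
It also fails if it takes over 96 s, if anything falls off the work surface, if the arm or the gripper's body presses on something with over 40 N, if the wrist force passes 120 N, or if a joint passes its speed limit or range.

### The arm

A 7-joint arm with a two-finger parallel gripper is mounted at the origin on the work surface. World frame = base frame: x ahead of the robot, y to its left, z up, the work surface at z = 0. Lengths are in m, angles in rad, forces in N, time in s.
With the tool pointing down it reaches from about 0.4 to 0.85 m from the base axis. Payload 6.9 kg.
Tool frame: the origin (TCP) lies on the centre line of the jaws, within the pads' length; the fingertips stand 19 mm ahead of it and the grasp point (between the pads) is the TCP; z points along the fingers, y is the line along which they close (so a half turn about z gives the same grasp; the last joint's range is limited). The gripper opens to 85 mm and grips with 20 to 120 N. Pads are 22 mm wide; open, the fingers measure 114 mm over their backs; the gripper's body (76 mm by 85 mm) begins 54 mm behind the grasp point. The pads swing forward as they close: fully open they stand 13 mm farther back than shut.
Start: joints at [1.308, 0.507, -0.238, 1.5, 0.126, 1.149, -0.155], TCP at [0.225, -0.583, 0.25] pointing down, gripper open.
Joint ranges: [-3.08, 3.08], [-0.24, 2.05], [-1.43, 1.35], [0, 2.5], [-1.52, 4.66], [0.17, 1.96], [-2.89, 2.89]. Speed limits (rad/s): [2.39, 2.39, 3.14, 3.14, 3.14, 3.14, 3.14].

### API

Orientations are given as a 3x3 rotation matrix whose columns are the frame's x, y, z axes.
In Python, from workcell import bot gives the robot as it stands.
- The arm moves only by the tool send_rows, never from a script. Its argument "motion" is a list that holds one entry, the list of rows, each a list of 7 numbers: the closure, from -1 (fully open) to 1 (shut), then the shift along the tool's x, y, z in m, then the turn, a rotation vector about the tool's x, y, z in degrees. In form: [[[fingers, tx, ty, tz, wx, wy, wz], ...]]. A call has 1 to 20 rows; each row shifts and turns the commanded pose from where the row before left it, along the tool's axes as they then stand; what a row does not reach is not made up. A row lasts 1/12 s, in which the tool goes at most 41.7 mm and 7.16 degrees, less where a joint would pass 70% of its speed; a pose out of reach is approached as far as the arm can. A call is refused whole if a number of a shift passes 0.0417 or a number of a turn 7.16, either way. A call with a gripper value outside its range is refused whole. The fingers move at their own pace and stop on an object; "force" is the grip in N (left out, the last holds). Time passes only in rows, so rows that do not move let the fingers close. It gives the time, the measured TCP pose, the force, the opening and the grip force at its end, in the units of the state.
- bot.read_state(): the state, without advancing time (a new reading comes with each control period).
- bot.grab_frame(name): name is "side" or "top"; returns (picture, depth): 384x512x3 uint8, red, green, blue; 384x512 float32, m along the optical axis (not along the pixel's ray), 0 where there is no reading.
- bot.get_calibration(name): a dict with "fx", "fy", "cx", "cy" (pixels), "extrinsics" (4x4, takes a point from camera to world coordinates). Camera axes: x right, y down, z forward; pixel columns grow to the right and rows downward; lengths in m; the calibration is good to about 2 mm. A picture is of the moment at which its call begins. get_calibration takes no time and is no camera call.
- bot.job_done(): hands the job in; it is judged then, once.
Trained networks look in the newest picture that a camera, given by its name, has taken for a name from the list of things; names that differ only in an ending like _2 or _b are one class to them, and where a whole thing is asked for, a point or a joint stands for the part that bears it (a point fixed in the world has none). Each returns a list of dicts, best first, with "confidence" (0 to 1); they miss things now and then, are a little off and sometimes report something else, mostly with a low value. They report only what shows in the picture. A call takes as long as a camera call.
- bot.spot_in(camera, query): "xy" ([column, row] in pixels, amid what is visible of it).
- bot.tip_of(camera, query): "xy" ([column, row] in pixels: a listed point, or the origin of a listed thing).
The state is a dict: "clock": time; "q": joint angles; "qd": joint speeds; "joint_torque": joint torques, N m; "tcp_pos": TCP position; "tcp_rot": TCP orientation; "force": force on the tool from outside, world axes, zero at the start; "ft_torque": the same for the moment, N m; "grip_width": opening from 0.0 (shut) to 1.0 (fully open); "grasp_force": force on a finger pad.
Only numpy, scipy, OpenCV 4.12 (cv2) and the standard library are available. Lean on these libraries where they do the work, as an engineer would, in place of code of your own. Each camera call takes 0.05 s, during which the arm holds its last target. There are 200 camera calls.

## Working session

There is one attempt and no reset: what is moved stays moved. The work goes in short steps, Python scripts to look and compute and a tool call to move; the robot and the scene stay as the last step left them, time stands still between calls to the robot, and variables do not carry over. Pictures are saved under pics/ and viewed, at most 14 in all, crops included, and the job is handed in when it is done.

Besides the shell and the picture viewer there is one more tool, called after "Request:" in YAML: its name, and indented under it one key for each argument. send_rows: Moves the arm, as the interface text tells. Its arguments: {"type":"object","properties":{"motion":{"type":"array","items":{"type":"array","items":{"type":"array","items":{"type":"number"}}}},"force":{"type":"number"}},"required":["motion"]}

```bash
ls; mkdir -p pics; cat > h.py <<'E'
import numpy as np, cv2
from workcell import bot
def snap(cam,fn=None):
    p,d=bot.grab_frame(cam)
    if fn: cv2.imwrite('pics/'+fn,p[:,:,::-1])
    return p,d
def world(cam,u,v,z=None,depth=None):
    c=bot.get_calibration(cam);E=np.array(c['extrinsics'])
    r=np.array([(u-c['cx'])/c['fx'],(v-c['cy'])/c['fy'],1.0]);
    rw=E[:3,:3]@r
    s=depth if depth is not None else (z-E[2,3])/rw[2]
    return E[:3,3]+s*rw
E
python3 - <<'E'
from h import *
np.set_printoptions(precision=4,suppress=True)
snap('side','s0.png');p,d=snap('top','t0.png')
s=bot.read_state();print(s['tcp_pos'],s['tcp_rot'],s['clock'],s['grip_width'])
print(bot.get_calibration('top'))
for n in ['die_22','die_32','die_43','die_54','pad_a','vice','jar']:
    for r in bot.spot_in('top',n)[:5]:
        u,v=r['xy'];dd=d[int(v),int(u)];print(n,r['xy'],round(r['confidence'],2),world('top',u,v,depth=dd))
E
```

```text
pics
[ 0.2245 -0.5828  0.2495] [[ 0.9331  0.3595 -0.0006]
 [ 0.3595 -0.9331  0.0015]
 [ 0.     -0.0016 -1.    ]] 0.1 1.0008992205424598
{'fx': 484.1597326102621, 'fy': 484.1597326102621, 'cx': 253.46536536662182, 'cy': 193.87607381709648, 'extrinsics': array([[ 0.0239, -0.9933,  0.113 ,  0.4821],
       [-0.9987, -0.0288, -0.0414,  0.0016],
       [ 0.0443, -0.1118, -0.9927,  0.8786],
       [ 0.    ,  0.    ,  0.    ,  1.    ]])}
die_22 [247.8, 244.3] 0.9 [ 0.4899 -0.0258  0.0356]
die_22 [135.9, 266.7] 0.83 [0.4468 0.1662 0.0254]
die_22 [313.7, 241.1] 0.67 [ 0.4983 -0.1417  0.029 ]
die_32 [247.8, 244.3] 0.9 [ 0.4899 -0.0258  0.0356]
die_32 [135.9, 266.7] 0.83 [0.4468 0.1662 0.0254]
die_32 [313.7, 241.1] 0.67 [ 0.4983 -0.1417  0.029 ]
die_43 [247.8, 244.3] 0.9 [ 0.4899 -0.0258  0.0356]
die_43 [135.9, 266.7] 0.83 [0.4468 0.1662 0.0254]
die_43 [313.7, 241.1] 0.67 [ 0.4983 -0.1417  0.029 ]
die_54 [247.8, 244.3] 0.9 [ 0.4899 -0.0258  0.0356]
die_54 [135.9, 266.7] 0.83 [0.4468 0.1662 0.0254]
die_54 [313.7, 241.1] 0.67 [ 0.4983 -0.1417  0.029 ]
pad_a [259.8, 166.7] 0.95 [ 0.6318 -0.0452  0.0054]
pad_a [170.4, 160.1] 0.82 [0.6384 0.1174 0.0079]
pad_a [216.7, 163.9] 0.82 [0.6345 0.0336 0.0058]
pad_a [305.1, 168.8] 0.59 [ 0.6303 -0.1283  0.0071]
vice [347.1, 174.0] 0.94 [ 0.6223 -0.2049  0.0114]
jar [176.2, 241.1] 0.77 [0.4923 0.097  0.0418]
```

View pics/t0.png

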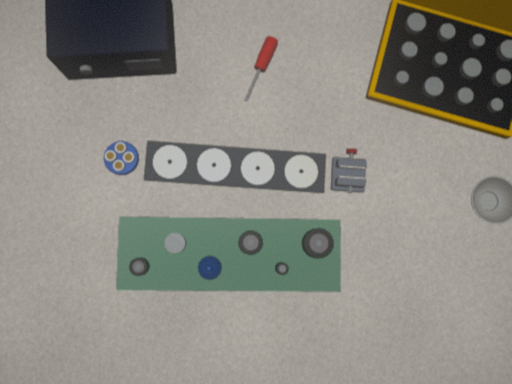

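View pics/s0.png

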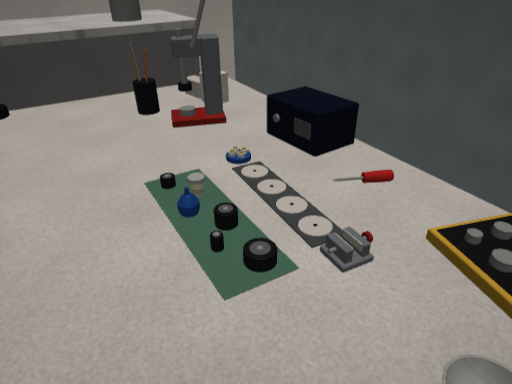

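The top view shows the dies at (139,267) = 32, (282,268) = 22, (251,242) = 43 and (318,243) = 54. The jar is at (175,243) and the vice at (349,174), next to pad_d. So 22→d, 32→c, 43→b and 54→a. Next I'll refine the positions.

```bash
python3 - <<'E'
from h import *
np.set_printoptions(precision=4,suppress=True)
p,d=snap('top')
c=bot.get_calibration('top');E=np.array(c['extrinsics'])
vv,uu=np.mgrid[:384,:512]
P=np.stack([(uu-c['cx'])/c['fx']*d,(vv-c['cy'])/c['fy']*d,d],-1)@E[:3,:3].T+E[:3,3]
g=p.max(2)
for n,(u,v),zt,r in [('22',(282,268),.032,.011),('32',(139,267),.026,.016),('43',(251,242),.036,.0215),('54',(318,243),.029,.027)]:
    w=(abs(uu-u)<24)&(abs(vv-v)<24); m=w&(abs(P[...,2]-zt)<.006)&(p[...,1].astype(int)<p[...,0]+12)
    Q=P[m]; 
    q=Q[:,:2];ctr=(q.max(0)+q.min(0))/2
    print(n,m.sum(),2*np.sqrt(m.sum()*(0.85/484)**2/np.pi),Q.mean(0),ctr,np.ptp(q,axis=0), np.median(Q[:,2]))
for n,(u,v) in zip('abcd',[(170,161),(214,165),(258,168),(301,171)]):
    m=(np.hypot(uu-u,vv-v)<23)&(g>160)&(abs(P[...,2]-.006)<.02); n_,l,s,ce=cv2.connectedComponentsWithStats(m.astype('uint8'))
    k=1+s[1:,4].argmax(); mu=ce[k]; print(n,s[k],world('top',*mu,z=.007))
E
```

```text
22 129 0.02250730408619416 [ 0.4559 -0.0845  0.0325] [ 0.4664 -0.086 ] [0.0494 0.0818] 0.032486812431343326
32 251 0.0313953612141987 [0.4478 0.1616 0.0265] [0.4473 0.162 ] [0.0292 0.0299] 0.026448434546477606
43 427 0.040948930265583224 [ 0.4937 -0.0298  0.0365] [ 0.494  -0.0303] [0.0382 0.04  ] 0.03646442528465521
54 701 0.052467169121618966 [ 0.4957 -0.1487  0.0294] [ 0.4961 -0.149 ] [0.051  0.0513] 0.02933911197435013
a [153 146  34  32 831] [0.6362 0.1193 0.007 ]
b [197 149  34  32 824] [0.633  0.0393 0.007 ]
c [241 152  33  32 814] [ 0.6297 -0.0404  0.007 ]
d [285 155  33  32 804] [ 0.6263 -0.1203  0.007 ]
```

Request:
send_rows:
  motion:
    - [[-1, 0.0417, 0, 0, 0, 0, -6.9], [-1, 0.0417, 0, 0, 0, 0, -6.9], [-1, 0.0417, 0, 0, 0, 0, -6.9], [-1, 0.0417, 0, 0, 0, 0, -6.9], [-1, 0.0417, 0, 0, 0, 0, -6.9], [-1, 0.0417, 0, 0, 0, 0, -6.9], [-1, 0.0417, 0, 0, 0, 0, -6.9], [-1, 0.0417, 0, 0, 0, 0, -6.9], [-1, 0.0417, 0, 0, 0, 0, -6.9], [-1, 0.0417, 0, 0, 0, 0, -6.9], [-1, 0, 0, 0, 0, 0, 0]]
  force: 40

```text
clock: 1.42
tcp_pos: [0.4678, -0.2639, 0.2513]
tcp_rot: [[-0.02, 1.0, 0.002], [1.0, 0.02, 0.004], [0.004, 0.002, -1.0]]
force: [-0.4, 0.1, -0.0]
grip_width: 1.003
grasp_force: 0.0
```

Request:
send_rows:
  motion:
    - [[-1, 0.0382, 0.0102, 0, 0, 0, 1.1], [-1, 0.0382, 0.0102, 0, 0, 0, 0], [-1, 0.0382, 0.0102, 0, 0, 0, 0], [-1, 0, 0, 0.035, 0, 0, 0], [-1, 0, 0, 0.035, 0, 0, 0], [-1, 0, 0, 0.035, 0, 0, 0], [-1, 0, 0, 0.035, 0, 0, 0], [-1, 0, 0, 0, 0, 0, 0], [-1, 0, 0, 0, 0, 0, 0]]

```text
clock: 2.17
tcp_pos: [0.4966, -0.1593, 0.1096]
tcp_rot: [[0.018, 1.0, -0.003], [1.0, -0.018, 0.001], [0.001, -0.003, -1.0]]
force: [0.7, -0.7, 0.5]
grip_width: 0.998
grasp_force: 0.0
```

```bash
python3 - <<'E'
from h import *
np.set_printoptions(precision=4,suppress=True)
p,d=snap('top','t1.png')
for n in ['die_22']:
    for r in bot.spot_in('top',n)[:5]:print(r)
c=bot.get_calibration('top');E=np.array(c['extrinsics'])
vv,uu=np.mgrid[:384,:512]
P=np.stack([(uu-c['cx'])/c['fx']*d,(vv-c['cy'])/c['fy']*d,d],-1)@E[:3,:3].T+E[:3,3]
m=(abs(uu-282)<12)&(abs(vv-268)<12)&(abs(P[...,2]-.032)<.006);Q=P[m];print(m.sum(),Q.mean(0),np.ptp(Q,axis=0))
s=bot.read_state();print(s['tcp_pos'],s['tcp_rot'],s['q'])
E
```

```text
{'xy': [246.9, 241.8], 'confidence': 0.9}
{'xy': [135.3, 266.9], 'confidence': 0.7}
{'xy': [311.6, 243.5], 'confidence': 0.61}
125 [ 0.4507 -0.0858  0.0324] [0.0207 0.0213 0.0079]
[ 0.4986 -0.1596  0.1121] [[ 0.0182  0.9998  0.0023]
 [ 0.9998 -0.0182 -0.0005]
 [-0.0004  0.0023 -1.    ]] [ 0.6249  0.5517 -0.543   1.9462  0.4085  0.7506 -0.1739]
```

Request:
send_rows:
  motion:
    - [[-1, 0.0105, -0.002, 0, 0, 0, -1], [-1, 0, 0, 0.03, 0, 0, 0], [-1, 0, 0, 0.03, 0, 0, 0], [-1, 0, 0, 0.027, 0, 0, 0], [-1, 0, 0, 0, 0, 0, 0], [-1, 0, 0, 0, 0, 0, 0]]

```text
clock: 2.77
tcp_pos: [0.4958, -0.1482, 0.0241]
tcp_rot: [[-0.001, 1.0, -0.0], [1.0, 0.001, 0.0], [0.0, -0.0, -1.0]]
force: [0.0, -0.5, 1.0]
grip_width: 0.997
grasp_force: 0.0
```

```bash
python3 - <<'E'
from h import *
snap('side','s2.png')
s=bot.read_state();print(s['tcp_pos'],s['force'])
E
```

```text
[ 0.49658663 -0.14844574  0.02502257] [ 0.27730901 -0.31818211  0.26309211]
```

View pics/s2.png

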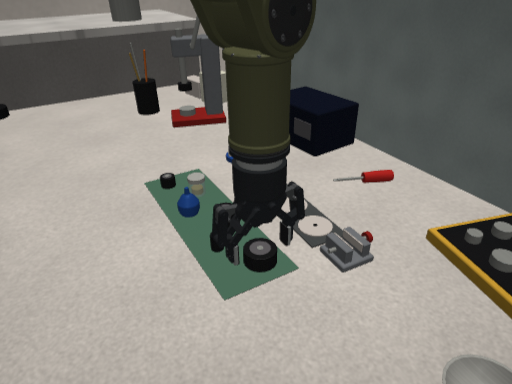

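The side view shows the fingers straddling die_54 at (260,253), with the tips near (235,260) and (287,242). Closing now.

Request:
send_rows:
  motion:
    - [[1, 0, 0, 0, 0, 0, 0], [1, 0, 0, 0, 0, 0, 0], [1, 0, 0, 0, 0, 0, 0], [1, 0, 0, 0, 0, 0, 0], [1, 0, 0, 0, 0, 0, 0], [1, 0, 0, 0, 0, 0, 0], [1, 0, 0, 0, 0, 0, 0], [1, 0, 0, 0, 0, 0, 0], [1, 0, 0, -0.03, 0, 0, 0], [1, 0, 0, -0.03, 0, 0, 0], [1, 0, 0, -0.03, 0, 0, 0], [1, 0, 0, 0, 0, 0, 0]]

```text
clock: 3.82
tcp_pos: [0.4984, -0.1491, 0.1189]
tcp_rot: [[0.001, 1.0, 0.008], [1.0, -0.001, -0.002], [-0.002, 0.008, -1.0]]
force: [0.6, -0.6, -0.2]
grip_width: 0.618
grasp_force: 42.7
```

Request:
send_rows:
  motion:
    - [[1, 0.0268, 0.0139, 0, 0, 0, 0], [1, 0.0268, 0.0139, 0, 0, 0, 0], [1, 0.0268, 0.0139, 0, 0, 0, 0], [1, 0.0268, 0.0139, 0, 0, 0, 0], [1, 0.0268, 0.0139, 0, 0, 0, 0], [1, 0.0268, 0.0139, 0, 0, 0, 0], [1, 0.0268, 0.0139, 0, 0, 0, 0], [1, 0.0268, 0.0139, 0, 0, 0, 0], [1, 0.0268, 0.0139, 0, 0, 0, 0], [1, 0.0268, 0.0139, 0, 0, 0, 0], [1, 0, 0, 0.02, 0, 0, 0], [1, 0, 0, 0.02, 0, 0, 0], [1, 0, 0, 0.02, 0, 0, 0], [1, 0, 0, 0, 0, 0, 0], [1, 0, 0, 0, 0, 0, 0], [1, 0, 0, 0, 0, 0, 0]]

```text
clock: 5.15
tcp_pos: [0.6353, 0.1192, 0.0545]
tcp_rot: [[0.001, 1.0, 0.001], [1.0, -0.001, 0.001], [0.001, 0.001, -1.0]]
force: [1.1, -0.2, 0.0]
grip_width: 0.615
grasp_force: 42.8
```

```bash
python3 - <<'E'
from h import *
s=bot.read_state();print(s['tcp_pos'],s['tcp_rot'],s['q'],s['force'],s['grip_width'])
E
```

```text
[0.63528746 0.11918592 0.05449921] [[ 7.71028454e-04  9.99998903e-01  1.26470710e-03]
 [ 9.99999556e-01 -7.71712672e-04  5.40610352e-04]
 [ 5.41585750e-04  1.26428972e-03 -9.99999054e-01]] [ 0.05541658  0.7689226  -0.48145984  1.65862132  0.45322095  0.82581218
 -0.62299655] [ 1.11909385 -0.2050331   0.01404949] 0.6150305757933001
```

Request:
send_rows:
  motion:
    - [[1, 0, 0.001, 0.012, 0, 0, 0], [1, 0, 0, 0.006, 0, 0, 0], [1, 0, 0, 0.004, 0, 0, 0], [1, 0, 0, 0.0015, 0, 0, 0], [1, 0, 0, 0, 0, 0, 0], [1, 0, 0, 0, 0, 0, 0], [1, 0, 0, 0, 0, 0, 0]]

```text
clock: 5.73
tcp_pos: [0.6356, 0.1187, 0.0302]
tcp_rot: [[0.001, 1.0, -0.0], [1.0, -0.001, -0.001], [-0.001, -0.0, -1.0]]
force: [-1.9, -1.5, 5.8]
grip_width: 0.617
grasp_force: 43.3
```

Request:
send_rows:
  motion:
    - [[-1, 0, 0, 0, 0, 0, 0], [-1, 0, 0, 0, 0, 0, 0], [-1, 0, 0, 0, 0, 0, 0], [-1, 0, 0, 0, 0, 0, 0], [-1, 0, 0, -0.03, 0, 0, 0], [-1, 0, 0, -0.03, 0, 0, 0], [-1, 0, 0, -0.03, 0, 0, 0], [-1, -0.0248, -0.0237, 0, 0, 0, 0], [-1, -0.0248, -0.0237, 0, 0, 0, 0], [-1, -0.0248, -0.0237, 0, 0, 0, 0], [-1, -0.0248, -0.0237, 0, 0, 0, 0], [-1, -0.0248, -0.0237, 0, 0, 0, 0], [-1, -0.0248, -0.0237, 0, 0, 0, 0], [-1, 0, 0, 0.02, 0, 0, 0], [-1, 0, 0, 0.02, 0, 0, 0], [-1, 0, 0, 0, 0, 0, 0], [-1, 0, 0, 0, 0, 0, 0]]

```text
clock: 7.15
tcp_pos: [0.4931, -0.0295, 0.0795]
tcp_rot: [[0.0, 1.0, -0.002], [1.0, -0.0, 0.0], [0.0, -0.002, -1.0]]
force: [0.2, 0.5, -0.2]
grip_width: 1.001
grasp_force: 0.0
```

```bash
python3 - <<'E'
from h import *
snap('top','t3.png')
s=bot.read_state();print(s['tcp_pos'],s['tcp_rot'],s['force'])
E
```

```text
[ 0.49377495 -0.02911742  0.08016787] [[-3.68463360e-04  9.99999926e-01 -1.10767420e-04]
 [ 9.99999830e-01  3.68513389e-04  4.51984562e-04]
 [ 4.52025347e-04 -1.10600862e-04 -9.99999892e-01]] [-0.468444    1.34686286  0.51366749]
```

View pics/t3.png

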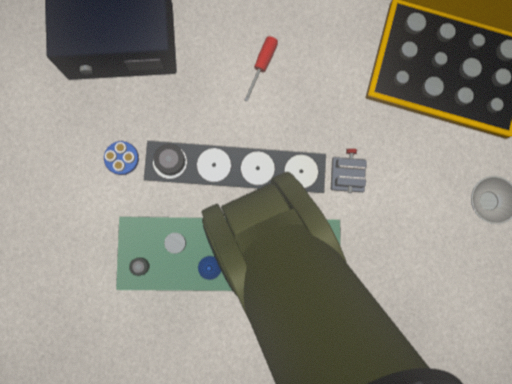

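die_54 stands centred on pad_a at about (169,160). Next is die_43.

Request:
send_rows:
  motion:
    - [[-1, 0, 0, 0.03, 0, 0, 0], [-1, 0, 0, 0.023, 0, 0, 0], [-1, 0, 0, 0, 0, 0, 0], [1, 0, 0, 0, 0, 0, 0], [1, 0, 0, 0, 0, 0, 0], [1, 0, 0, 0, 0, 0, 0], [1, 0, 0, 0, 0, 0, 0], [1, 0, 0, 0, 0, 0, 0], [1, 0, 0, 0, 0, 0, 0], [1, 0, 0, 0, 0, 0, 0], [1, 0, 0, 0, 0, 0, 0], [1, 0, 0, 0, 0, 0, 0], [1, 0, 0, -0.001, 0, 0, 0]]

```text
clock: 8.28
tcp_pos: [0.4941, -0.0297, 0.029]
tcp_rot: [[0.001, 1.0, 0.002], [1.0, -0.001, -0.0], [-0.0, 0.002, -1.0]]
force: [-1.0, -0.5, -0.8]
grip_width: 0.492
grasp_force: 40.5
```

Request:
send_rows:
  motion:
    - [[1, 0, 0, -0.019, 0, 0, 0], [1, 0, 0, -0.03, 0, 0, 0], [1, 0, 0, -0.02, 0, 0, 0], [1, 0.0115, 0.0233, 0, 0, 0, 0], [1, 0.0115, 0.0233, 0, 0, 0, 0], [1, 0.0115, 0.0233, 0, 0, 0, 0], [1, 0.0115, 0.0233, 0, 0, 0, 0], [1, 0.0115, 0.0233, 0, 0, 0, 0], [1, 0.0115, 0.0233, 0, 0, 0, 0], [1, 0, 0, 0.02, 0, 0, 0], [1, 0, 0, 0.02, 0, 0, 0], [1, 0, 0, 0, 0, 0, 0], [1, 0, 0, 0, 0, 0, 0]]

```text
clock: 9.37
tcp_pos: [0.6325, 0.039, 0.0565]
tcp_rot: [[0.0, 1.0, -0.002], [1.0, -0.0, -0.0], [-0.0, -0.002, -1.0]]
force: [-0.4, 0.6, 0.4]
grip_width: 0.487
grasp_force: 40.8
```

Request:
send_rows:
  motion:
    - [[1, 0, 0, 0.012, 0, 0, 0], [1, 0, 0, 0.007, 0, 0, 0], [1, 0, 0, 0.004, 0, 0, 0], [1, 0, 0, 0.0015, 0, 0, 0], [1, 0, 0, 0, 0, 0, 0], [1, 0, 0, 0, 0, 0, 0]]

```text
clock: 9.87
tcp_pos: [0.6331, 0.0389, 0.0335]
tcp_rot: [[0.001, 1.0, 0.0], [1.0, -0.001, -0.001], [-0.001, 0.0, -1.0]]
force: [-4.4, -0.8, 9.1]
grip_width: 0.487
grasp_force: 41.4
```

Request:
send_rows:
  motion:
    - [[-1, 0, 0, 0, 0, 0, 0], [-1, 0, 0, 0, 0, 0, 0], [-1, 0, 0, 0, 0, 0, 0], [-1, 0, 0, 0, 0, 0, 0], [-1, 0, 0, 0, 0, 0, 0], [-1, 0, 0, -0.03, 0, 0, 0], [-1, 0, 0, -0.03, 0, 0, 0], [-1, 0, 0, -0.03, 0, 0, 0], [-1, 0.0154, -0.0232, 0, 0, 0, 0], [-1, 0.0154, -0.0232, 0, 0, 0, 0], [-1, 0.0154, -0.0232, 0, 0, 0, 0], [-1, 0.0154, -0.0232, 0, 0, 0, 0], [-1, 0.0154, -0.0232, 0, 0, 0, 0], [-1, 0.0154, -0.0232, 0, 0, 0, 0], [-1, 0.0154, -0.0232, 0, 0, 0, 0], [-1, 0.0154, -0.0232, 0, 0, 0, 0], [-1, 0, 0, 0.02, 0, 0, 0], [-1, 0, 0, 0.02, 0, 0, 0], [-1, 0, 0, 0, 0, 0, 0], [-1, 0, 0, 0, 0, 0, 0]]

```text
clock: 11.53
tcp_pos: [0.4473, 0.1625, 0.082]
tcp_rot: [[-0.0, 1.0, -0.002], [1.0, 0.0, -0.001], [-0.001, -0.002, -1.0]]
force: [1.4, 0.0, 0.1]
grip_width: 0.998
grasp_force: 0.0
```

```bash
python3 - <<'E'
from h import *
snap('side','s4.png')
s=bot.read_state();print(s['tcp_pos'],s['tcp_rot'],s['q'])
E
```

```text
[0.44786989 0.16261685 0.0825872 ] [[ 4.56560516e-04  9.99999784e-01 -4.73297624e-04]
 [ 9.99999893e-01 -4.56593595e-04 -6.97855585e-05]
 [-7.00016481e-05 -4.73265712e-04 -9.99999886e-01]] [-0.05701151  0.53940743 -0.50007488  2.09155361  0.44175512  0.61344346
 -0.86496152]
```

View pics/s4.png

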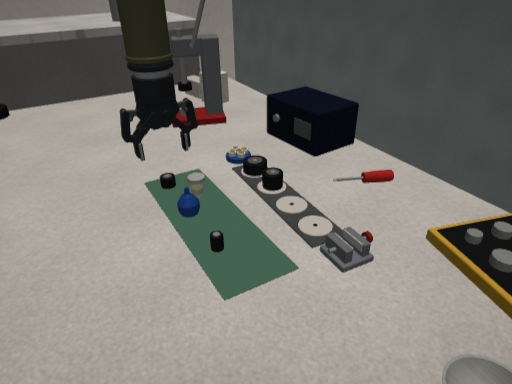

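die_54 stands on pad_a at (255,165), die_43 on pad_b at (272,179), and the jar is upright. Next is die_32.

Request:
send_rows:
  motion:
    - [[-1, 0, 0, 0.03, 0, 0, 0], [-1, 0, 0, 0.028, 0, 0, 0], [-1, 0, 0, 0, 0, 0, 0], [1, 0, 0, 0, 0, 0, 0], [1, 0, 0, 0, 0, 0, 0], [1, 0, 0, 0, 0, 0, 0], [1, 0, 0, 0, 0, 0, 0], [1, 0, 0, 0, 0, 0, 0], [1, 0, 0, 0, 0, 0, 0], [1, 0, 0, 0, 0, 0, 0], [1, 0, 0, 0, 0, 0, 0], [1, 0, 0, 0, 0, 0, 0], [1, 0, 0, 0, 0, 0, 0]]

```text
clock: 12.67
tcp_pos: [0.4485, 0.1627, 0.0257]
tcp_rot: [[0.001, 1.0, 0.002], [1.0, -0.001, 0.0], [0.0, 0.002, -1.0]]
force: [-1.2, -0.8, 9.2]
grip_width: 0.359
grasp_force: 38.8
```

Request:
send_rows:
  motion:
    - [[1, 0, 0, -0.02, 0, 0, 0], [1, 0, 0, -0.03, 0, 0, 0], [1, 0, 0, -0.03, 0, 0, 0], [1, 0, 0, -0.02, 0, 0, 0], [1, -0.0226, 0.0202, 0, 0, 0, 0], [1, -0.0226, 0.0202, 0, 0, 0, 0], [1, -0.0226, 0.0202, 0, 0, 0, 0], [1, -0.0226, 0.0202, 0, 0, 0, 0], [1, -0.0226, 0.0202, 0, 0, 0, 0], [1, -0.0226, 0.0202, 0, 0, 0, 0], [1, -0.0226, 0.0202, 0, 0, 0, 0], [1, -0.0226, 0.0202, 0, 0, 0, 0], [1, -0.0226, 0.0202, 0, 0, 0, 0], [1, 0, 0, 0.025, 0, 0, 0], [1, 0, 0, 0.025, 0, 0, 0], [1, 0, 0, 0.02, 0, 0, 0], [1, 0, 0, 0, 0, 0, 0], [1, 0, 0, 0, 0, 0, 0]]

```text
clock: 14.17
tcp_pos: [0.6289, -0.041, 0.0542]
tcp_rot: [[0.0, 1.0, -0.002], [1.0, -0.0, 0.0], [0.0, -0.002, -1.0]]
force: [0.1, 0.7, 0.6]
grip_width: 0.357
grasp_force: 39.8
```

Request:
send_rows:
  motion:
    - [[1, 0, 0.001, 0.012, 0, 0, 0], [1, 0, 0, 0.007, 0, 0, 0], [1, 0, 0, 0.004, 0, 0, 0], [1, 0, 0, 0.001, 0, 0, 0], [1, 0, 0, 0, 0, 0, 0], [1, 0, 0, 0, 0, 0, 0]]

```text
clock: 14.67
tcp_pos: [0.6305, -0.041, 0.0309]
tcp_rot: [[0.0, 1.0, 0.0], [1.0, -0.0, -0.0], [-0.0, 0.0, -1.0]]
force: [-1.8, -0.8, 4.2]
grip_width: 0.357
grasp_force: 40.3
```

Request:
send_rows:
  motion:
    - [[-1, 0, 0, 0, 0, 0, 0], [-1, 0, 0, 0, 0, 0, 0], [-1, 0, 0, 0, 0, 0, 0], [-1, 0, 0, 0, 0, 0, 0], [-1, 0, 0, 0, 0, 0, 0], [-1, 0, 0, -0.03, 0, 0, 0], [-1, 0, 0, -0.03, 0, 0, 0], [-1, 0, 0, -0.03, 0, 0, 0], [-1, -0.0056, -0.0225, 0, 0, 0, 0], [-1, -0.0056, -0.0225, 0, 0, 0, 0], [-1, -0.0056, -0.0225, 0, 0, 0, 0], [-1, -0.0056, -0.0225, 0, 0, 0, 0], [-1, -0.0056, -0.0225, 0, 0, 0, 0], [-1, -0.0056, -0.0225, 0, 0, 0, 0], [-1, -0.0056, -0.0225, 0, 0, 0, 0], [-1, -0.0056, -0.0225, 0, 0, 0, 0], [-1, 0, 0, 0.02, 0, 0, 0], [-1, 0, 0, 0.02, 0, 0, 0], [-1, 0, 0, 0, 0, 0, 0], [-1, 0, 0, 0, 0, 0, 0]]

```text
clock: 16.33
tcp_pos: [0.4501, -0.0854, 0.0801]
tcp_rot: [[-0.0, 1.0, -0.002], [1.0, 0.0, 0.0], [0.0, -0.002, -1.0]]
force: [-0.5, -0.3, 0.4]
grip_width: 1.003
grasp_force: 0.0
```

```bash
python3 - <<'E'
from h import *
snap('side','s5.png')
s=bot.read_state();print(s['tcp_pos'],s['tcp_rot'],s['q'])
E
```

```text
[ 0.45068088 -0.08531768  0.08065359] [[-9.43737011e-05  9.99999959e-01 -2.72024744e-04]
 [ 9.99999938e-01  9.44662799e-05  3.40339218e-04]
 [ 3.40364901e-04 -2.71992608e-04 -9.99999905e-01]] [ 0.49684047  0.52790161 -0.52506078  2.13747318  0.47107004  0.5891489
 -0.36769419]
```

View pics/s5.png

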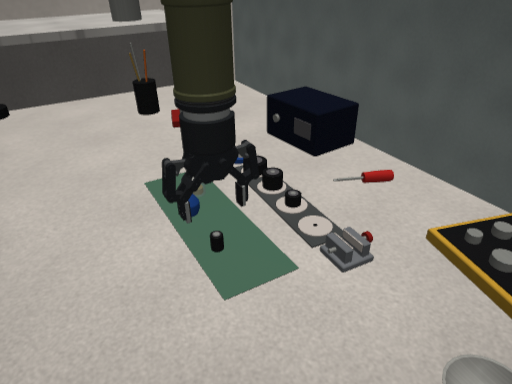

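die_32 stands on pad_c at (293,198). die_22 is at (217,241), below the jaws.

Request:
send_rows:
  motion:
    - [[-1, 0, 0, 0.03, 0, 0, 0], [-1, 0, 0, 0.023, 0, 0, 0], [-1, 0, 0, 0, 0, 0, 0], [1, 0, 0, 0, 0, 0, 0], [1, 0, 0, 0, 0, 0, 0], [1, 0, 0, 0, 0, 0, 0], [1, 0, 0, 0, 0, 0, 0], [1, 0, 0, 0, 0, 0, 0], [1, 0, 0, 0, 0, 0, 0], [1, 0, 0, 0, 0, 0, 0], [1, 0, 0, 0, 0, 0, 0], [1, 0, 0, 0, 0, 0, 0], [1, 0, 0, 0, 0, 0, 0], [1, 0, 0, 0, 0, 0, 0]]

```text
clock: 17.55
tcp_pos: [0.4509, -0.0858, 0.0282]
tcp_rot: [[0.001, 1.0, 0.001], [1.0, -0.001, -0.001], [-0.001, 0.001, -1.0]]
force: [-1.3, 0.2, 9.2]
grip_width: 0.243
grasp_force: 38.8
```

Request:
send_rows:
  motion:
    - [[1, 0, 0, -0.02, 0, 0, 0], [1, 0, 0, -0.03, 0, 0, 0], [1, 0, 0, -0.02, 0, 0, 0], [1, -0.0043, 0.0219, 0, 0, 0, 0], [1, -0.0043, 0.0219, 0, 0, 0, 0], [1, -0.0043, 0.0219, 0, 0, 0, 0], [1, -0.0043, 0.0219, 0, 0, 0, 0], [1, -0.0043, 0.0219, 0, 0, 0, 0], [1, -0.0043, 0.0219, 0, 0, 0, 0], [1, -0.0043, 0.0219, 0, 0, 0, 0], [1, -0.0043, 0.0219, 0, 0, 0, 0], [1, 0, 0, 0.02, 0, 0, 0], [1, 0, 0, 0.02, 0, 0, 0], [1, 0, 0, 0, 0, 0, 0], [1, 0, 0, 0, 0, 0, 0]]

```text
clock: 18.8
tcp_pos: [0.6246, -0.1201, 0.0567]
tcp_rot: [[0.0, 1.0, -0.003], [1.0, -0.0, 0.0], [0.0, -0.003, -1.0]]
force: [-0.2, 0.3, -0.3]
grip_width: 0.243
grasp_force: 39.3
```

Request:
send_rows:
  motion:
    - [[1, 0, 0, 0.012, 0, 0, 0], [1, 0, 0, 0.007, 0, 0, 0], [1, 0, 0, 0.004, 0, 0, 0], [1, 0, 0, 0.001, 0, 0, 0], [1, 0, 0, 0, 0, 0, 0], [1, 0, 0, 0, 0, 0, 0]]

```text
clock: 19.3
tcp_pos: [0.6257, -0.1202, 0.0335]
tcp_rot: [[0.001, 1.0, 0.0], [1.0, -0.001, -0.0], [-0.0, 0.0, -1.0]]
force: [0.0, 0.0, -0.0]
grip_width: 0.239
grasp_force: 39.5
```

Request:
send_rows:
  motion:
    - [[1, 0, 0, 0.001, 0, 0, 0], [1, 0, 0, 0, 0, 0, 0], [1, 0, 0, 0, 0, 0, 0]]

```text
clock: 19.55
tcp_pos: [0.6258, -0.1202, 0.0333]
tcp_rot: [[0.001, 1.0, 0.001], [1.0, -0.001, -0.0], [-0.0, 0.001, -1.0]]
force: [-2.8, -0.4, 7.0]
grip_width: 0.241
grasp_force: 40.2
```

Contact. I'll release, lift and retreat.

Request:
send_rows:
  motion:
    - [[-1, 0, 0, 0, 0, 0, 0], [-1, 0, 0, 0, 0, 0, 0], [-1, 0, 0, 0, 0, 0, 0], [-1, 0, 0, 0, 0, 0, 0], [-1, 0, 0, 0, 0, 0, 0], [-1, 0, 0, -0.03, 0, 0, 0], [-1, 0, 0, -0.03, 0, 0, 0], [-1, 0, 0, -0.03, 0, 0, 0], [-1, 0, 0, -0.03, 0, 0, 0], [-1, 0, 0, -0.03, 0, 0, 0], [-1, -0.03, -0.02, 0, 0, 0, 0], [-1, -0.03, -0.02, 0, 0, 0, 0], [-1, -0.03, -0.02, 0, 0, 0, 0], [-1, -0.03, -0.02, 0, 0, 0, 0], [-1, -0.03, -0.02, 0, 0, 0, 0], [-1, -0.03, -0.02, 0, 0, 0, 0], [-1, 0, 0, 0, 0, 0, 0], [-1, 0, 0, 0, 0, 0, 0]]

```text
clock: 21.05
tcp_pos: [0.5037, -0.3028, 0.182]
tcp_rot: [[0.006, 1.0, -0.001], [1.0, -0.006, -0.001], [-0.001, -0.001, -1.0]]
force: [0.2, 0.5, -0.2]
grip_width: 1.0
grasp_force: 0.0
```

```bash
python3 - <<'E'
from h import *
np.set_printoptions(precision=4,suppress=True)
snap('side','s6.png');p,d=snap('top','t6.png')
c=bot.get_calibration('top');E=np.array(c['extrinsics'])
vv,uu=np.mgrid[:384,:512]
P=np.stack([(uu-c['cx'])/c['fx']*d,(vv-c['cy'])/c['fy']*d,d],-1)@E[:3,:3].T+E[:3,3]
for n,xy,zt in [('54a',(.6362,.1193),.034),('43b',(.633,.0393),.041),('32c',(.6297,-.0404),.031),('22d',(.6263,-.1203),.037)]:
    m=(abs(P[...,2]-zt)<.006)&(np.hypot(P[...,0]-xy[0],P[...,1]-xy[1])<.04);Q=P[m];print(n,m.sum(),Q.mean(0)-np.r_[xy,zt],Q[:,2].std())
E
python3 -c "
import cv2,numpy as np
a=cv2.imread('pics/s6.png');b=cv2.imread('pics/t6.png')
cv2.imwrite('pics/c6.png',np.vstack([cv2.resize(a[130:280,130:400],(800,300)),cv2.resize(b[130:300,90:390],(800,300))]))"
```

```text
54a 729 [ 0.0007 -0.0021  0.0005] 0.001578518592106553
43b 464 [ 0.0014 -0.0011  0.0003] 0.0016228495533967807
32c 252 [ 0.0022 -0.0005  0.0003] 0.001589647437327169
22d 120 [ 0.0008 -0.      0.0005] 0.0018280724017850965
```

View pics/c6.png

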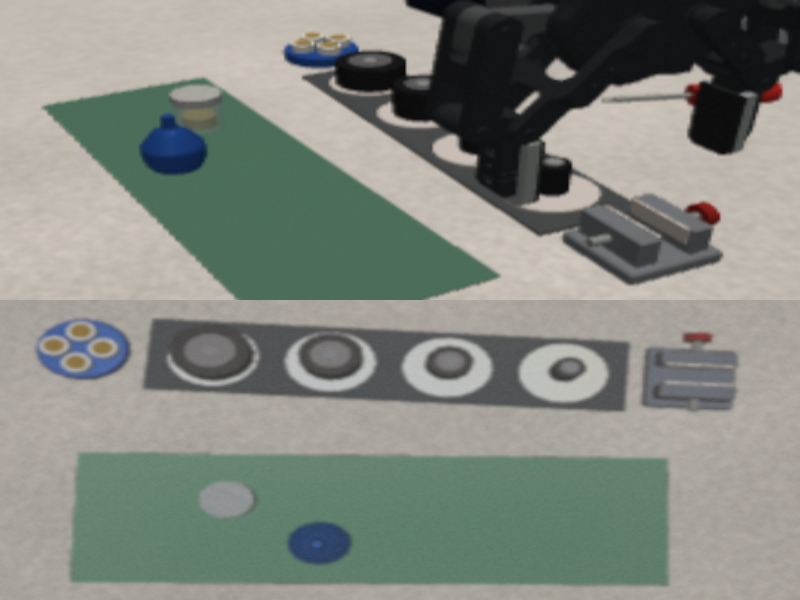

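All four dies are centred within about 2 mm, at the right heights and in the right order. The jar is standing and the arm is clear.

```bash
python3 -c "
from workcell import bot
print(bot.job_done())"
```

```text
the job is handed in; nothing more can be done
None
```

The job is handed in: from the vice, the 22, 32, 43 and 54 mm dies stand on pads d, c, b and a, each within about 2.5 mm of its pad's centre in the last image, and the jar is still upright; the verdict was not shown.

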